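# Move the drained vial basket from the drip stand's fork to the drying stand's fork

### The arm

A 6-joint arm with a two-finger parallel gripper is mounted at the origin on the work surface. World frame = base frame: x ahead of the robot, y to its left, z up, the work surface at z = 0. Lengths are in mm, angles in rad, forces in N, time in s.
With the tool pointing down it reaches from about 275 to 1000 mm from the base axis. Payload 8.4 kg.
Tool frame: the origin (TCP) lies on the centre line of the jaws, within the pads' length; the fingertips stand 22 mm ahead of it and the grasp point (between the pads) lies 3 mm ahead of it; z points along the fingers, x is the direction in which the jaws open and shut, and the axes are right-handed (so a half turn about z gives the same grasp; the last joint's range is limited). The gripper opens to 85 mm and grips with 20 to 120 N. Pads are 22 mm wide; open, the fingers measure 114 mm over their backs; the gripper's body (76 mm by 85 mm) begins 54 mm behind the grasp point. The pads swing forward as they close: fully open they stand 13 mm farther back than shut.
Start: joints at [-1.24, 0.353, 1.633, -0, 1.155, -0.002], TCP at [204.18, -590.71, 253.281] pointing down, gripper open.
Joint ranges: [-2.63, 2.63], [-0.92, 2.1], [0.06, 2.66], [-1.3, 4.44], [0, 2.69], [-3.02, 3.02]. Speed limits (rad/s): [2.22, 2.22, 2.79, 3.14, 3.14, 3.14].

### API

Orientations are given as a unit quaternion [w, x, y, z].
In Python, from bench import ctrl, readout, viewer gives the robot as it stands. Calls block until the motion is done:
- ctrl.goto(position, orientation): joint-space move of the TCP to a pose.
- ctrl.move_straight(position, rate=150, ori=None): straight line of the TCP; ori=None keeps the orientation; rate is the mean speed in mm/s.
- ctrl.goto_joints(angles): joint-space move.
- ctrl.set_gripper(opening): finger opening in mm; the grip force is fixed at half the most; returns when the fingers have stopped.
- ctrl.pause(seconds).
- ctrl.solve_ik(position, orientation): joint angles nearest the present ones, or None.
- readout.get_state(): the state.
- viewer.camera(name): name is "scene" or "top" or "wrist"; returns (picture, depth): 400x640x3 uint8, red, green, blue; 400x640 float32, mm along the optical axis (not along the pixel's ray), 0 where there is no reading.
- viewer.calibration(name): a dict with "K" (3x3 intrinsics, pixels), "T" (4x4, takes a point from camera to world coordinates). Camera axes: x right, y down, z forward; pixel columns grow to the right and rows downward; lengths in mm; the calibration is good to about 2 mm. A picture is of the moment at which its call begins: read the wrist's pose just before it. calibration takes no time and is no camera call; for the wrist camera it gives the pose at the moment of the call.
A pose or a line that the arm cannot do raises ctrl.MotionError and nothing moves.
- ctrl.job_done(): hands the job in, once; it reports no verdict.
The state is a dict: "time_s": time; "joint_pos": joint angles; "qd": joint speeds; "effort": joint torques, N m; "eef_pos": TCP position; "tcp_rot": TCP orientation; "wrist_force": force on the tool from outside, world axes, zero at the start; "wrist_torque": the same for the moment, N m; "grip_width": finger opening in mm.
Only numpy, scipy, OpenCV 4.12 (cv2) and the standard library are available. Lean on these libraries where they do the work, as an engineer would, in place of code of your own. Each camera call takes 0.05 s, during which the arm holds its last target. There are 200 camera calls.

### The job

The vial basket on the drip stand (blue tray) has drained. Take it by the black grip on its bail, lift it off and hang it on the fork of the drying stand (white, with the blower), keeping it level all the way and never setting it down. Feel the bar gently onto the prongs, bring it back until it drops fully home in both notches, let the fork take the weight and only then let go; disturb nothing else.

Things in the scene. Friction and masses are not known exactly. Their poses are not given: they have to be found in the camera images.
- basket: White plastic vial basket, 85 mm (x) by 150 mm (y), 45 mm high, 8 open cells, same both ways round. Origin: centre of its underside, z up. Stainless bail of 8 mm round rod: uprights at y = +79 and -79 mm, joined by a straight cross-bar along y, 155 mm above the origin. With vials it weighs 0.34 to 0.63 kg and may hang a few degrees out of level.
- bar (a point): Centre of the bail's cross-bar, on the basket, 155 mm above its origin. The bar hangs on two prongs, one on each side of the grip.
- grip (a point): Centre of the faces of the black grip block on the middle of the cross-bar, 165 mm above the basket's origin. The block is 16 mm thick (basket x), 44 mm long (y) and reaches from 147 to 177 mm above the basket's origin; pinch it across x from above.
- drip_stand: Grey stand with a blue drip tray, where the basket hangs at the start; fixed. Origin on the table under the hung bar; x points from the fork's tips (front) back to the upright rod (12 mm thick, axis at x = 100 mm, top at 342 mm), z up. Foot 160 mm wide, x = -70 to 125 mm; tray rim 40 mm high.
- drip_notch (a point): Centre of the hung bar when home on the drip fork, 250 mm above the stand's origin; same axes. The fork: two upright 6 mm steel plates (prongs) at y = +48 and -48 mm, pointing forward (-x). Each has a notch with a flat floor 4 mm below this point, and behind the notch a vertical stop: front face at x = +5 mm, top at z = +22 mm. A cross-piece joins them at x = 62 mm, z = -12 to 0.
- drip_tip (a point): Top of the upturned tips of the drip fork, midway between them: from the hung bar's centre x = -68 mm, z = +18 mm, so the bar clears the tips when its centre is 22 mm above home. Between tips and notch (x = -64 to -15 mm from home) is a level run-in where the bar rides 8 mm above home, then a 45 degree ramp down into the notch. Under the prongs nothing is below z = -12 mm. Rigid.
- dry_stand: White stand with a round blower (120 mm across, top at 53 mm) on its foot, where the basket is to hang; fixed. Origin on the table; foot, rod, axes and fork are like the drip stand's, but its fork is set by a hand-tightened boss head and its pose is not measured: see dry_nominal. The bar may hang up to 15 mm off centre in y. (The rules call its left and right notch floors dry_fork_c0 and dry_fork_c1.)
- dry_nominal (a point): A point fixed to the dry_stand, 248 mm above its origin, same axes; y = 0 is midway between the prongs. It is only the nominal place: with the bar home in the drying fork's notches, the bar's centre is anywhere from -15 to +15 mm in x and -18 to +18 mm in z from here. The fork is firm steel: it does not give or shift, and more than 25 N on it is too rough.
- vial0: Capped vial, 27 mm across and 60 mm tall, standing loose in a cell of the basket. Origin: centre of its underside, z up; it stands 3 mm above the basket's origin and leans a little in its cell.
- vial1: Capped vial, 27 mm across and 60 mm tall, standing loose in a cell of the basket. Origin: centre of its underside, z up; it stands 3 mm above the basket's origin and leans a little in its cell.
- vial2: Capped vial, 27 mm across and 60 mm tall, standing loose in a cell of the basket. Origin: centre of its underside, z up; it stands 3 mm above the basket's origin and leans a little in its cell.
- bottle_a: White bottle, 70 mm across, 165 mm tall, bystander. Origin: centre of its underside.
- bottle_b: Small white bottle, 50 mm across, 105 mm tall, bystander standing between the two stands. Origin: centre of its underside.
- flask: Glass volumetric flask, 74 mm across, 192 mm tall, bystander. Origin: centre of its underside.
- stopper: White plastic stopper, 34 mm across, 30 mm tall, bystander. Origin: centre of its underside.
- tube_rack: White tube rack, 75 by 160 mm, 90 mm high with its tubes, bystander. Origin: centre of its underside.
- pipette: Pipette lying on the table, 235 mm long along x, 25 mm thick, bystander. Origin: on the table under it.
Not all that is in view belongs to the job. What is shaped like the vial0 but brown is not meant. What is shaped like the vial2 but green is not meant.

How it is judged:
By the outcome, as a careful person would: the job done as asked, in the order asked, and still so for the second after the job is handed in, with the robot touching nothing.
It also fails if it takes over 70 s, if anything falls off the work surface, if the arm or the gripper's body presses on something with over 40 N, if the wrist force passes 120 N, or if a joint passes its speed limit or range.

## Working session

There is one attempt and no reset: what is moved stays moved. The work goes in short steps, each a Python script; the robot and the scene stay as the last script left them, time stands still between calls to the robot, and variables do not carry over. Pictures are saved under pics/ and viewed, about 8 in all and at most 12, crops included, and the job is handed in when it is done.

```bash
mkdir -p pics; ls
python3 - <<'E'
from bench import ctrl, readout, viewer
import cv2,numpy as np
s=readout.get_state();print({k:np.round(v,3) for k,v in s.items()})
for n in ["scene","top"]:
    p,d=viewer.camera(n);cv2.imwrite(f"pics/{n}0.png",p[:,:,::-1]);np.save(f"pics/{n}0.npy",d)
    c=viewer.calibration(n);print(n,np.round(c["K"],1).tolist(),np.round(c["T"],3).tolist())
E
```

```text
pics
{'time_s': np.float64(0.0), 'joint_pos': array([-1.24 ,  0.354,  1.634, -0.   ,  1.155, -0.002]), 'qd': array([ 0.001, -0.   ,  0.001, -0.   ,  0.   , -0.   ]), 'effort': array([ 5.0000e-03, -6.0525e+01, -3.4207e+01,  0.0000e+00,  1.0000e-02,
        0.0000e+00]), 'eef_pos': array([ 204.05 , -590.289,  252.578]), 'tcp_rot': array([-0.   ,  0.814, -0.58 , -0.001]), 'wrist_force': array([-0.658,  0.362,  0.087]), 'wrist_torque': array([0.022, 0.018, 0.018]), 'grip_width': np.float64(85.297)}
scene [[419.0, 0.0, 325.4], [0.0, 419.0, 199.0], [0.0, 0.0, 1.0]] [[0.178, 0.653, -0.736, 1424.055], [0.984, -0.131, 0.121, -150.198], [-0.017, -0.746, -0.666, 943.866], [0.0, 0.0, 0.0, 1.0]]
top [[425.5, 0.0, 316.2], [0.0, 425.5, 198.1], [0.0, 0.0, 1.0]] [[-0.021, -0.994, 0.111, 420.626], [-1.0, 0.021, 0.004, 14.913], [-0.006, -0.111, -0.994, 1583.142], [0.0, 0.0, 0.0, 1.0]]
```

View pics/scene0.png

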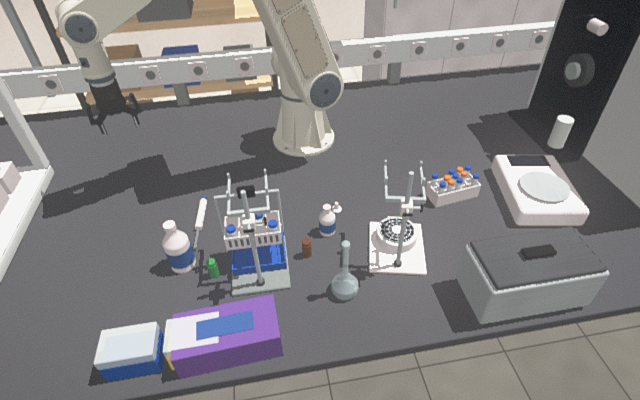

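View pics/top0.png

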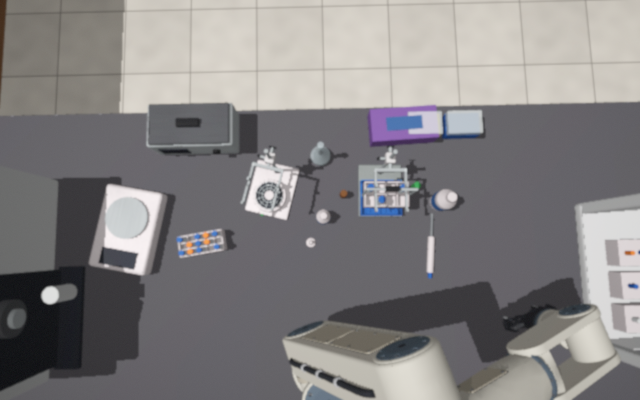

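The scene view shows the basket on the drip stand (about 250,215) and the empty dry stand (about 400,220), forks facing the robot. In the top view these are at (388,190) and (272,190), with the dry stand turned. I'll measure both by ray and depth.

```bash
cat > h.py <<'E'
import numpy as np,cv2
from bench import ctrl,readout,viewer
def cloud(d,c):
    K,T=np.array(c["K"]),np.array(c["T"]);v,u=np.indices(d.shape)
    P=np.stack([(u-K[0,2])/K[0,0]*d,(v-K[1,2])/K[1,1]*d,d],-1)
    return P@T[:3,:3].T+T[:3,3]
def ray(u,v,c,z):
    K,T=np.array(c["K"]),np.array(c["T"]);r=T[:3,:3]@np.linalg.solve(K,[u,v,1.]);o=T[:3,3]
    return o+r*(z-o[2])/r[2]
E
python3 - <<'E'
from h import *
for n in ["top","scene"]:
    d=np.load(f"pics/{n}0.npy");im=cv2.imread(f"pics/{n}0.png");c=viewer.calibration(n)
    P=cloud(d,c);ok=d>0
    for nm,(u0,u1,v0,v1) in dict(top=dict(drip=(350,425,140,225),dry=(235,320,140,225)),scene=dict(drip=(205,290,165,300),dry=(360,430,155,280)))[n].items():
        M=np.zeros(d.shape,bool);M[v0:v1,u0:u1]=1;M&=ok
        for lo,hi in [(225,245),(245,262),(262,290),(300,360)]:
            m=M&(P[...,2]>lo)&(P[...,2]<hi)
            q=P[m]
            if len(q): print(n,nm,lo,hi,len(q),np.round(np.median(q,0)),np.round(q.min(0)),np.round(q.max(0)))
        # foot
        q=P[M&(P[...,2]>4)&(P[...,2]<30)][:,:2]
        if len(q): print(n,nm,"foot",cv2.minAreaRect(q.astype(np.float32)),"rim?",len(q))
    hsv=cv2.cvtColor(im,cv2.COLOR_BGR2HSV)
    b=cv2.inRange(im,(0,0,0),(35,35,35))>0
    m=b&ok&(P[...,2]>235)&(P[...,2]<300)&(P[...,0]>450); 
    q=P[m];print("grip",len(q),np.round(np.median(q,0)) if len(q) else None, np.argwhere(m).mean(0))
t=cv2.imread("pics/top0.png")[135:230,230:435];cv2.imwrite("pics/topc.png",cv2.resize(t,None,fx=3.9,fy=3.9,interpolation=cv2.INTER_CUBIC))
E
```

```text
top drip 225 245 59 [ 651. -204.  239.] [ 524. -298.  226.] [ 705. -137.  245.]
top drip 245 262 478 [ 628. -216.  252.] [ 522. -301.  245.] [ 731. -137.  262.]
top drip 262 290 132 [ 597. -217.  270.] [ 521. -267.  262.] [ 700. -164.  288.]
top drip 300 360 27 [ 692. -217.  333.] [ 687. -224.  301.] [ 699. -212.  347.]
top drip foot ((652.1707763671875, -245.86427307128906), (279.1609802246094, 318.3467102050781), 88.10179901123047) rim? 1345
top dry 225 245 355 [666. 172. 238.] [533. 125. 225.] [742. 256. 245.]
top dry 245 262 102 [695. 162. 249.] [534. 137. 245.] [742. 257. 261.]
top dry 262 290 12 [698. 165. 270.] [615. 139. 262.] [705. 230. 285.]
top dry 300 360 25 [701. 165. 337.] [697. 161. 301.] [707. 172. 344.]
top dry foot ((662.7101440429688, 167.90017700195312), (317.2333068847656, 318.6934814453125), 88.76978302001953) rim? 1517
grip 0 None [nan nan]
scene drip 225 245 175 [ 665. -205.  242.] [ 598. -300.  226.] [ 732. -135.  245.]
scene drip 245 262 752 [ 656. -212.  252.] [ 529. -300.  245.] [ 740. -136.  262.]
scene drip 262 290 198 [ 607. -215.  270.] [ 527. -265.  262.] [ 713. -163.  289.]
scene drip 300 360 90 [ 703. -215.  326.] [ 693. -222.  300.] [ 707. -210.  344.]
scene drip foot ((431.47564697265625, -229.7852325439453), (602.0464477539062, 291.0826721191406), 1.8643289804458618) rim? 2362
scene dry 225 245 498 [680. 171. 238.] [544. 126. 225.] [750. 258. 245.]
scene dry 245 262 200 [712. 164. 249.] [539. 139. 245.] [749. 258. 262.]
scene dry 262 290 44 [713. 166. 275.] [707. 162. 262.] [718. 174. 289.]
scene dry 300 360 89 [714. 167. 324.] [705. 162. 300.] [717. 174. 344.]
scene dry foot ((465.5326843261719, 230.67294311523438), (234.81068420410156, 603.2583618164062), 69.2251968383789) rim? 1860
grip 0 None [nan nan]<stdin>:17: RuntimeWarning: Mean of empty slice.
  ret = um.true_divide(
```

View pics/topc.png

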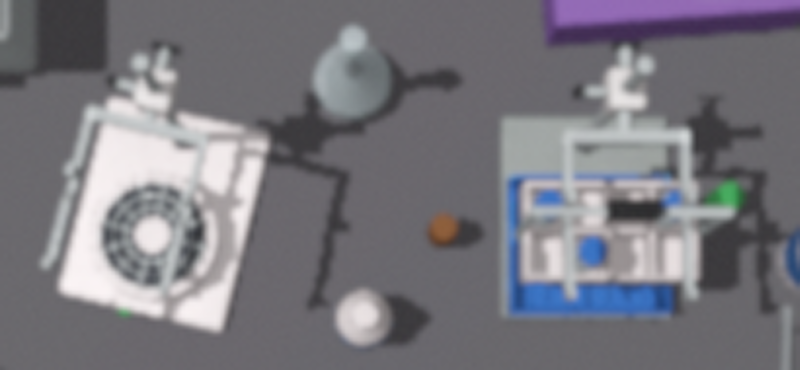

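Crop: the grip is at about (637,210) in the crop, with bail and fork nearly square to world. The dry prongs run (205,140)→(175,290) and (92,105)→(48,265), so turned about 14°. I'll fit the prongs and move above the grip.

```bash
cat >> h.py <<'E'
def Q(yaw): return [0.,float(np.cos(yaw/2)),float(np.sin(yaw/2)),0.]
def snap(n,f):
    c=viewer.calibration(n);p,d=viewer.camera(n);cv2.imwrite(f"pics/{f}.png",p[:,:,::-1]);np.savez(f"pics/{f}.npz",d=d,K=c["K"],T=c["T"]);return p,d,c
def load(f):
    z=np.load(f"pics/{f}.npz");return cv2.imread(f"pics/{f}.png"),z["d"],dict(K=z["K"],T=z["T"])
E
python3 - <<'E'
from h import *
for n,(u0,u1,v0,v1) in dict(dry=(238,295,155,210),drip=(350,425,165,215)).items():
    d=np.load("pics/top0.npy");P=cloud(d,viewer.calibration("top"))[v0:v1,u0:u1].reshape(-1,3)
    q=P[(P[:,2]>226)&(P[:,2]<262)&(P[:,0]<650)]
    if n=="drip": q=q[(abs(q[:,0]-597)>15)]
    k,lab,cen=cv2.kmeans(q[:,1:2].astype(np.float32),2,None,(3,50,.1),5,cv2.KMEANS_PP_CENTERS)
    for i in (0,1):
        a=q[lab[:,0]==i];vx,vy,x,y=cv2.fitLine(a[:,:2].astype(np.float32),cv2.DIST_HUBER,0,.01,.01).ravel();s=(a[:,:2]-[x,y])@[vx,vy]
        print(n,len(a),"yaw",np.degrees(np.arctan(vy/vx)),(x,y),"z",np.percentile(a[:,2],[5,25,50,75,95]).round(1),"x range",a[:,0].min(),a[:,0].max())
s=readout.get_state();p=s["eef_pos"]
ctrl.move_straight([p[0],p[1],480],rate=250)
ctrl.goto([560,-217,480],Q(0))
print(readout.get_state()["eef_pos"],readout.get_state()["joint_pos"],readout.get_state()["time_s"])
p,d,c=snap("wrist","w1");print(np.round(c["T"],3).tolist(),c["K"][0])
E
```

```text
dry 85 yaw -15.31468 (np.float32(595.05316), np.float32(144.9682)) z [232.2 235.9 239.8 243.8 257. ] x range 537.5382081986709 648.7255188999711
dry 79 yaw -15.0626955 (np.float32(601.7342), np.float32(242.13974)) z [232.  236.9 240.3 243.5 256.5] x range 557.5588672455054 647.3367290395638
drip 88 yaw -1.0563446 (np.float32(580.5364), np.float32(-261.7791)) z [238.8 246.6 251.  253.5 258.2] x range 522.2714401305091 649.9309863617679
drip 65 yaw -1.8703872 (np.float32(590.6348), np.float32(-166.37349)) z [237.6 248.6 250.6 252.6 255.6] x range 524.5245343337521 649.4657394870896
[ 559.66760966 -217.89123386  479.97756604] [-3.73579074e-01  1.86822595e-01  1.36989870e+00 -3.49172116e-04
  1.58489278e+00 -3.72016001e-01] 3.025
[[1.0, -0.002, -0.001, 559.972], [-0.002, -0.964, -0.267, -149.327], [-0.0, 0.267, -0.964, 599.74], [0.0, 0.0, 0.0, 1.0]] [343.09376424   0.         315.40694606]
```

View pics/w1.png

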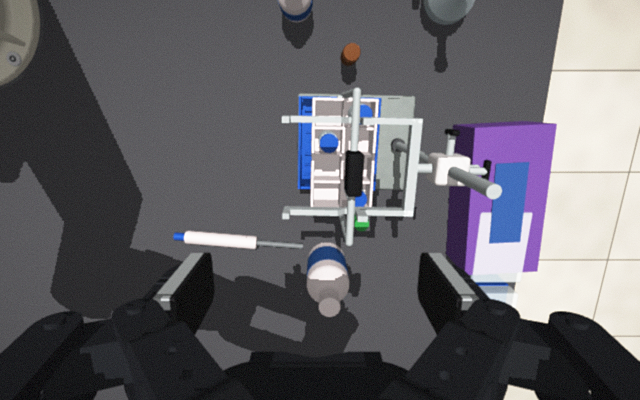

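View w1: grip at (354,174), bar from (357,92) to (348,243), drip prongs at rows 119 and 212. Next I'll measure the grip from it, then look at the drying fork from close up.

Run:
```python
from h import *
im,d,c=load("w1");P=cloud(d,c)
m=(cv2.inRange(im,(0,0,0),(40,40,40))>0);m[:140]=0;m[205:]=0;m[:,:335]=0;m[:,370:]=0
q=P[m];print("grip",m.sum(),np.median(q,0).round(1),np.percentile(q[:,2],[5,50,95]))
cnt=max(cv2.findContours(m.astype(np.uint8),0,2)[0],key=cv2.contourArea);r=cv2.minAreaRect(cnt);print(r,"c@272",ray(*r[0],c,272).round(1))
q=P[85:250,335:370].reshape(-1,3);q=q[(q[:,2]>240)&(q[:,2]<270)&(abs(q[:,1]+217)>25)&(abs(abs(q[:,1]+217)-48)>6)]
vx,vy,x,y=cv2.fitLine(q[:,:2].astype(np.float32),cv2.DIST_HUBER,0,.01,.01).ravel();print("bar yaw",np.degrees(np.arctan(-vx/vy)),x,y,len(q),"x at grip",x+vx/vy*(-217-y))
ye=q[:,1];print("bar y ends",ye.min(),ye.max())
qa=q[ye>-190];qb=q[ye<-245];print("z ends",np.median(qa,0),np.median(qb,0))
q=P[100:230,280:420].reshape(-1,3);q=q[(q[:,2]>235)&(q[:,2]<275)&(q[:,0]<575)]
for s in (1,-1):
    a=q[(q[:,1]+217)*s>0];vx,vy,x,y=cv2.fitLine(a[:,:2].astype(np.float32),cv2.DIST_HUBER,0,.01,.01).ravel();print("prong",s,np.degrees(np.arctan(vy/vx)),y,a[:,0].min(),np.median(a[:,2]))
ctrl.goto([585,185,400],Q(np.radians(-15)))
print(readout.get_state()["time_s"]);snap("wrist","w2")
```

```text
grip 693 [ 596.9 -214.8  270.8] [258.92023951 270.75863856 272.17864516]
((353.3129577636719, 173.24066162109375), (16.828977584838867, 43.99504089355469), 2.8624050617218018) c@272 [ 596.6 -213.9  272. ]
bar yaw -0.99167264 598.1543 -208.40845 862 x at grip 598.00555
bar y ends -297.692457647992 -134.15734311313048
z ends [ 599.03575424 -157.6779905   252.19275466] [ 597.13676424 -258.07685389  252.22998961]
prong 1 -1.166184 -163.15031 528.1990885083767 253.37520165290402
prong -1 -1.761667 -256.9109 525.4517587283937 253.0855970316261
4.5917
```

View pics/w2.png

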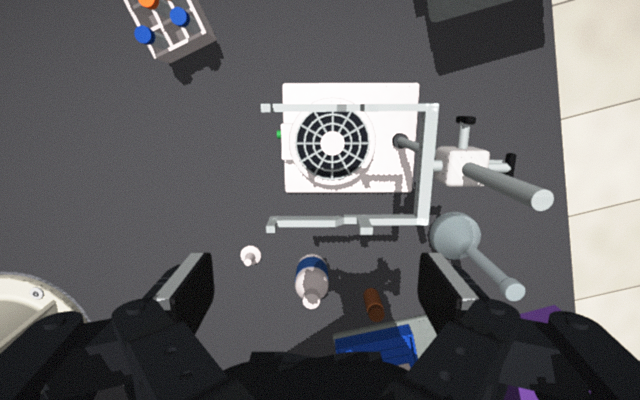

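w2: the drying fork lies square in the image. Tips are at (266,108) and (270,226), the notch/stop areas near (345,107) and (352,222), and the cross-piece at column 430. I'll take height profiles along each prong.

Run:
```python
from h import *
def prof(f,yaw,org,label,xs):
    im,d,c=load(f);P=cloud(d,c).reshape(-1,3)[d.ravel()>0]
    ca,sa=np.cos(yaw),np.sin(yaw);q=P-[*org,0];q[:,:2]=q[:,:2]@np.array([[ca,-sa],[sa,ca]])
    for s in (1,-1):
        a=q[(q[:,1]*s>30)&(q[:,1]*s<66)&(q[:,2]>222)&(q[:,2]<285)]
        b=a[(a[:,0]>-60)&(a[:,0]<-20)]
        v=cv2.fitLine(b[:,:2].astype(np.float32),cv2.DIST_HUBER,0,.01,.01).ravel()
        top=a[:,2]>np.median(b[:,2])-3
        print(label,s,"y",np.median(b[:,1]).round(1),"dyaw",np.degrees(np.arctan(v[1]/v[0])).round(2),"zrun",np.percentile(b[:,2],[50,75,90]).round(1))
        print("  ",[(int(x),round(float(np.percentile(a[abs(a[:,0]-x)<2][:,2],85)),0)) for x in xs if (abs(a[:,0]-x)<2).sum()>3])
    x=q[(abs(q[:,1])<30)&(q[:,2]>215)&(q[:,2]<260)&(q[:,0]>30)&(q[:,0]<90)&(abs(q[:,1])>14)];print("  cross x",np.percentile(x[:,0],[5,50,95]).round(1),np.median(x[:,2]))
xs=range(-80,75,4)
prof("w2",np.radians(-15),(598,193),"dry",xs)
prof("w1",np.radians(-1.3),(597,-213),"drip",xs)
```

```text
dry 1 y 54.7 dyaw 0.68 zrun [242.3 250.1 256.1]
   [(-52, 256.0), (-48, 257.0), (-44, 256.0), (-40, 242.0), (-36, 243.0), (-32, 243.0), (-28, 242.0), (-24, 242.0), (-20, 243.0), (-16, 243.0), (-12, 243.0), (-8, 243.0), (-4, 243.0), (0, 243.0), (4, 243.0), (8, 242.0), (12, 238.0), (16, 235.0), (20, 235.0), (24, 253.0), (28, 261.0), (32, 260.0), (36, 261.0), (40, 239.0), (44, 239.0), (48, 239.0), (52, 239.0), (56, 239.0), (60, 239.0), (64, 239.0), (68, 239.0), (72, 238.0)]
dry -1 y -39.2 dyaw -1.79 zrun [241.9 243.8 255.7]
   [(-52, 257.0), (-48, 256.0), (-44, 256.0), (-40, 242.0), (-36, 242.0), (-32, 243.0), (-28, 242.0), (-24, 243.0), (-20, 243.0), (-16, 243.0), (-12, 243.0), (-8, 242.0), (-4, 242.0), (0, 242.0), (4, 242.0), (8, 242.0), (12, 238.0), (16, 235.0), (20, 235.0), (24, 247.0), (28, 260.0), (32, 260.0), (36, 260.0), (40, 239.0), (44, 238.0), (48, 238.0), (52, 239.0), (56, 239.0), (60, 238.0), (64, 238.0), (68, 239.0), (72, 239.0)]
  cross x [77.7 81.2 87.2] 237.68538015448058
drip 1 y 48.7 dyaw 0.82 zrun [253.1 253.7 254.1]
   [(-68, 268.0), (-64, 268.0), (-60, 254.0), (-56
[... 301 characters left out ...]
), (36, 250.0), (40, 250.0), (44, 250.0), (48, 250.0), (52, 250.0), (56, 250.0), (60, 250.0), (64, 250.0), (68, 250.0)]
drip -1 y -45.8 dyaw 0.12 zrun [252.9 253.5 254. ]
   [(-72, 268.0), (-68, 268.0), (-64, 267.0), (-60, 253.0), (-56, 254.0), (-52, 254.0), (-48, 254.0), (-44, 253.0), (-40, 254.0), (-36, 254.0), (-32, 254.0), (-28, 254.0), (-24, 254.0), (-20, 254.0), (-16, 254.0), (-12, 253.0), (-8, 249.0), (-4, 251.0), (0, 254.0), (4, 253.0), (8, 272.0), (12, 272.0), (16, 271.0), (20, 250.0), (24, 250.0), (28, 249.0), (32, 250.0), (36, 250.0), (40, 250.0), (44, 250.0), (48, 250.0), (52, 250.0), (56, 250.0), (60, 250.0), (64, 250.0), (68, 250.0)]
  cross x [58.1 62.3 87.5] 249.0180885884612
```

Clean profiles. Dry home: run-in 243, floor 235, rear 239, so bar-home z≈239. Local x≈+18.8 and y≈+7.8 in the frame at (598,193), yaw about -15°. Now I'll grasp.

Run:
```python
from h import *
# refine dry yaw by long prong fit (tops only)
im,d,c=load("w2");P=cloud(d,c).reshape(-1,3)[d.ravel()>0]
ca,sa=np.cos(np.radians(-15)),np.sin(np.radians(-15));q=P-[598,193,0];q[:,:2]=q[:,:2]@np.array([[ca,-sa],[sa,ca]])
for y0 in (54.7,-39.2):
    a=q[(abs(q[:,1]-y0)<5)&(q[:,2]>233)&(q[:,2]<262)&(q[:,0]>-50)&(q[:,0]<72)]
    print("slope deg",np.degrees(np.polyfit(a[:,0],a[:,1],1)[0]),np.median(a[:,1]))
x,y,yaw=597.3,-214.5,np.radians(-1.2)
ctrl.set_gripper(50)
ctrl.goto([x,y,400],Q(yaw))
ctrl.move_straight([x,y,320],rate=150);ctrl.move_straight([x,y,263],rate=60)
s0=readout.get_state();print(s0["eef_pos"],s0["wrist_force"])
ctrl.set_gripper(10);ctrl.pause(.2)
s=readout.get_state();print(s["eef_pos"],s["grip_width"],s["wrist_force"],s["wrist_torque"],s["time_s"])
if 13<s["grip_width"]<19:
    for dz in (4,12,34):
        ctrl.move_straight([x,y,263+dz],rate=40)
        s=readout.get_state();print(s["eef_pos"],s["grip_width"],np.round(s["wrist_force"],2),np.round(s["wrist_torque"],3),s["time_s"])
    snap("wrist","w3")
```

```text
slope deg -0.11607260691200938 54.1598002046578
slope deg -0.10021494289088079 -39.87417910207021
[ 597.5779767  -214.59490644  263.49374179] [ 0.0325515   0.9789703  -0.19835755]
[ 597.45185216 -214.57179992  263.4462634 ] 14.870658196599507 [-0.79542914  0.25633026  6.3680699 ] [0.03862902 0.17694264 0.08600322] 8.95
[ 597.02342815 -214.40090653  266.50996915] 14.958462644268694 [-1.07  0.16 -3.31] [ 0.033 -0.01  -0.011] 9.2
[ 597.47205634 -214.57743165  275.32666954] 15.096262027111873 [-0.29 -0.41 -3.94] [0.001 0.01  0.003] 9.55
[ 597.23246069 -214.44751868  296.97157316] 15.694729085250659 [ 0.25 -0.25 -3.23] [ 0.041 -0.042 -0.037] 10.25
```

View pics/w3.png

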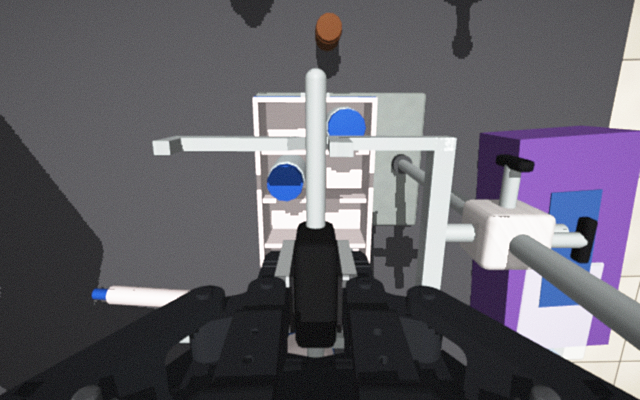

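w3: the grip is held squarely in the pads, and the bar runs straight from the block up to its end at (316,75). The basket is lifted clear of the notches. I'll measure the bar in hand, then withdraw and carry it over to the dry stand.

```bash
cat >> h.py <<'E'
H=np.array([618.0,195.1,239.]);YD=np.radians(-15.1);U=np.array([np.cos(YD),np.sin(YD),0]);V=np.array([-np.sin(YD),np.cos(YD),0])
def st(t=""):
    s=readout.get_state();f=s["wrist_force"];print(t,"pos",np.round(s["eef_pos"],1),"w",round(float(s["grip_width"]),2),"F",np.round(f,2),"Fu",round(float(f@U),2),"M",np.round(s["wrist_torque"],2),"t",round(float(s["time_s"]),2));return s
def barinhand(f):
    im,d,c=load(f);P=cloud(d,c)[60:222,285:345].reshape(-1,3);s=readout.get_state();e=np.array(s["eef_pos"])
    q=P[(abs(P[:,2]-(e[2]-9))<8)]
    px=np.polyfit(q[:,1],q[:,0],1);t=np.percentile(q[:,2],60);a=q[q[:,2]>t-3];pz=np.polyfit(a[:,1],a[:,2],1)
    print("bar",len(q),"y",q[:,1].min(),q[:,1].max(),"x@tcp",np.polyval(px,e[1])-e[0],"yaw",np.degrees(np.arctan(-px[0])),"ztop@tcp",np.polyval(pz,e[1])-e[2],"tilt",np.degrees(np.arctan(pz[0])))
E
python3 - <<'E'
from h import *
barinhand("w3")
y=np.radians(-1.3);p=np.array([597.3,-214.5,297.])
b=p-135*np.array([np.cos(y),np.sin(y),0])
ctrl.move_straight(b,rate=110);st("out")
b[2]=345;ctrl.move_straight(b,rate=100)
g=H-135*U+[0,0,345-239];ctrl.move_straight(g,rate=170,ori=Q(YD));ctrl.pause(.3)
st("pre");snap("wrist","w4")
E
```

```text
bar 3104 y -192.31378409928712 -133.07580037579135 x@tcp 0.2814807073935981 yaw -1.1425997660921088 ztop@tcp -10.913979314930089 tilt -0.16401932501294564
out pos [ 462.9 -211.5  297. ] w 16.04 F [-0.28  0.44 -3.1 ] Fu -0.39 M [ 0.01 -0.04 -0.  ] t 11.68
pre pos [487.7 230.1 345. ] w 14.64 F [ 0.41 -0.31 -3.11] Fu 0.48 M [-0.01 -0.01  0.03] t 15.36
```

View pics/w4.png

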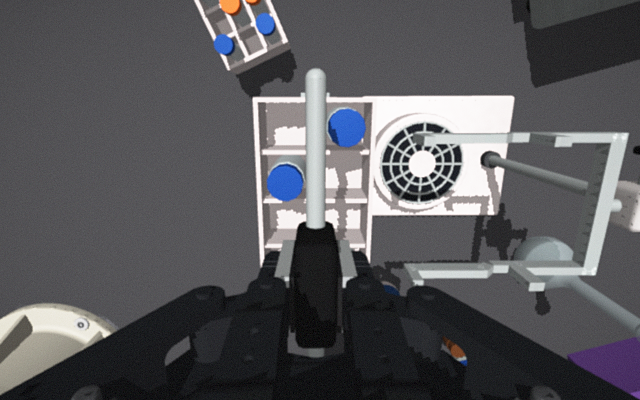

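w4: the basket hangs level and square, the bar parallel to the fork's cross-piece, and the fork ahead at rows 138 to 272 (y-offset consistent with the plan). One check of the fork relative to the held bar, then over the tips and feel down.

Run:
```python
from h import *
im,d,c=load("w4");e=np.array(readout.get_state()["eef_pos"]);P=cloud(d,c);R=np.array([U,V,[0,0,1]])
L=(P-e)@R.T
b=L[75:220,290:342].reshape(-1,3);b=b[(abs(b[:,2]+11)<9)];t=b[b[:,2]>np.percentile(b[:,2],70)]
print("bar in tool: u",np.median(b[:,0]).round(1),"top",np.percentile(b[:,2],[70,85,95]).round(1),"slope",np.degrees(np.polyfit(b[:,1],b[:,0],1)[0]).round(2))
F=((P-[H[0],H[1],0])@R.T).reshape(-1,3)[d.ravel()>0]
for s in (1,-1):
    a=F[(F[:,1]*s>36)&(F[:,1]*s<60)&(F[:,2]>222)&(F[:,2]<285)&(F[:,0]>-75)&(F[:,0]<80)]
    r=a[(a[:,0]>-58)&(a[:,0]<-20)]
    print(s,"y",np.median(r[:,1]).round(1),"zrun",np.percentile(r[:,2],[50,75,90]).round(1),[(x,round(float(np.percentile(a[abs(a[:,0]-x)<1.5][:,2],85)))) for x in list(range(-74,-58,3))+list(range(-20,22,3)) if (abs(a[:,0]-x)<1.5).sum()>3])
g=H-135*U;g[2]=286;ctrl.move_straight(g,rate=100)
g=H-40*U;g[2]=286;ctrl.move_straight(g,rate=90);ctrl.pause(.2);s=st("over")
g[2]=268;ctrl.move_straight(g,rate=40);ctrl.pause(.1)
f0=np.mean([readout.get_state()["wrist_force"] for _ in range(1)],0);s=st("near")
z=268.
while z>256:
    z-=.6;g[2]=z;ctrl.move_straight(g,rate=10);f=readout.get_state()["wrist_force"]
    if f[2]-s["wrist_force"][2]>2.2: 
        ctrl.pause(.1);f=readout.get_state()["wrist_force"]
        if f[2]-s["wrist_force"][2]>1.8: break
print("cmd z",z);st("contact")
```

```text
bar in tool: u -0.2 top [-10.6 -10.2  -9.8] slope -0.03
1 y 47.5 zrun [241.9 242.3 242.6] [(-71, 253), (-68, 256), (-65, 256), (-62, 256), (-59, 242), (-20, 243), (-17, 243), (-14, 243), (-11, 242), (-8, 239), (-5, 236), (-2, 235), (1, 234), (4, 234), (7, 259), (10, 261), (13, 260), (16, 260), (19, 238)]
-1 y -46.4 zrun [241.1 242.  242.4] [(-71, 254), (-68, 255), (-65, 256), (-62, 254), (-59, 242), (-20, 242), (-17, 242), (-14, 242), (-11, 242), (-8, 239), (-5, 236), (-2, 234), (1, 235), (4, 235), (7, 257), (10, 260), (13, 260), (16, 260), (19, 238)]
over pos [579.1 205.7 286.2] w 15.26 F [-0.64  0.5  -3.85] Fu -0.75 M [-0.02 -0.02  0.01] t 17.56
near pos [579.5 205.6 268.2] w 14.9 F [-0.4  -0.3  -3.69] Fu -0.31 M [-0.01 -0.04 -0.02] t 18.26
cmd z 259.5999999999997
contact pos [579.5 205.6 260. ] w 15.29 F [-0.92 -0.86  2.56] Fu -0.67 M [-0.15  0.29  0.02] t 21.86
```

Contact at z≈260 (predicted 261). Now I'll slide back with a light touch, following the ramp down.

```bash
cat > slide.py <<'E'
from h import *
F0=-3.6
def cmd(u,z,r=15):
    g=H+u*U;g[2]=z;ctrl.move_straight(g,rate=r);f=readout.get_state()["wrist_force"];return f[2]-F0,float(f@U)
z=260.2;print(cmd(-40,z),cmd(-18,z,30));st("run-in")
u=-18.;log=[]
while u<8 and readout.get_state()["time_s"]<50:
    n,fu=cmd(u,z)
    k=0
    while n<1.5 and z>250.5 and k<6: z-=.5;k+=1;n,fu=cmd(u,z)
    if n>6: z+=.4;n,fu=cmd(u,z)
    log.append((round(u,1),round(z,1),round(float(n),1),round(fu,1)))
    if fu<-5 and z<255: break
    if n>12 or fu<-12: break
    u+=1
print(log);st("end")
E
python3 slide.py
```

```text
(np.float64(2.0110868025625535), -0.2116386822312299) (np.float64(0.9474724904310263), 0.9173741447589521)
run-in pos [600.8 199.7 260.2] w 14.86 F [ 0.71 -0.89 -2.65] Fu 0.92 M [-0.06 -0.1   0.02] t 22.99
[(-18.0, 259.7, 4.7, -0.2), (-17.0, 260.1, 4.3, -2.6), (-16.0, 260.1, 4.3, -1.1), (-15.0, 260.1, 3.5, -1.4), (-14.0, 260.1, 2.2, -0.7), (-13.0, 260.1, 2.8, -0.4), (-12.0, 259.6, 3.9, -0.2), (-11.0, 259.6, 3.7, 0.1), (-10.0, 259.6, 2.2, 0.5), (-9.0, 259.1, 1.7, -0.2), (-8.0, 257.6, 2.3, 0.9), (-7.0, 256.6, 2.5, 0.7), (-6.0, 255.6, 1.8, 1.3), (-5.0, 255.1, 2.1, 0.2), (-4.0, 253.6, 2.1, -0.6), (-3.0, 252.6, 1.7, 0.5), (-2.0, 251.6, 4.0, 0.5), (-1.0, 252.0, 3.8, -1.8), (0.0, 252.0, 4.2, -2.2), (1.0, 252.0, 3.3, -1.2), (2.0, 252.0, 2.3, -0.4), (3.0, 252.0, 3.0, -1.2), (4.0, 252.0, 3.5, -4.4), (5.0, 252.4, 2.8, -8.4)]
end pos [621.5 194.1 251.9] w 15.31 F [-8.16  2.17 -0.77] Fu -8.45 M [0.38 1.27 0.17] t 34.24
```

It dropped 8 mm (260→252) and met the stop at u≈3.5. I'll relax the push, let the fork take the weight, and look before letting go.

Run:
```python
from h import *
def cmd(u,z):
    g=H+u*U;g[2]=z;ctrl.move_straight(g,rate=10);ctrl.pause(.15);return st(f"{u} {z}")
cmd(3.0,251.9);s=cmd(3.0,251.5)
if s["wrist_force"][2]+3.6<3.2: s=cmd(3.0,251.2)
p,d,c=snap("wrist","w5");q,_,_=snap("scene","s5")
L=((cloud(d,c)-[*(H[:2]),0])@np.array([U,V,[0,0,1]]).T).reshape(-1,3)
b=L[(abs(L[:,0]-3)<12)&(L[:,1]>20)&(L[:,1]<78)&(L[:,2]>232)&(L[:,2]<248)];b=b[b[:,2]>np.percentile(b[:,2],60)]
print("bar u",np.median(b[:,0]),"z top",np.percentile(b[:,2],[50,90]),"tilt",np.degrees(np.polyfit(b[:,1],b[:,2],1)[0]))
z=cv2.resize(q[140:290,340:450],None,fx=3.6,fy=3.6,interpolation=cv2.INTER_CUBIC)[:540]
cv2.imwrite("pics/m5.png",np.hstack([cv2.resize(p,(400,250)),np.zeros((250,0,3),np.uint8)])[:,:,::-1]);m=np.zeros((540,800,3),np.uint8);m[:540,:396]=z;m[:250,400:]=cv2.resize(p,(400,250));cv2.imwrite("pics/m5.png",m[:,:,::-1])
```

```text
3.0 251.9 pos [621.2 194.2 251.9] w 15.05 F [-0.79 -0.33 -2.62] Fu -0.68 M [-0.04  0.11  0.06] t 34.75
3.0 251.5 pos [621.2 194.3 251.8] w 14.71 F [-0.6  -1.62  1.38] Fu -0.16 M [-0.24  0.13  0.08] t 35.15
bar u 3.3544164734970496 z top [241.49188496 244.10855783] tilt -1.6851903987895032
```

View pics/m5.png

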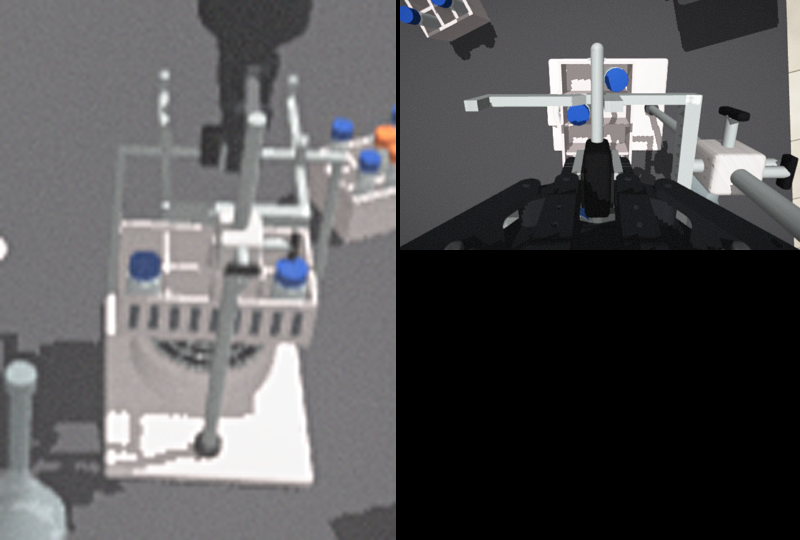

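The bar sits behind the prong's notch at the stop, and both views look level. The moment hints that the right prong is carrying first, so I'll check tilt away from the prong and ease down a bit more before opening.

Run:
```python
from h import *
_,d,c=load("w5")
L=((cloud(d,c)-[*(H[:2]),0])@np.array([U,V,[0,0,1]]).T).reshape(-1,3)
b=L[(abs(L[:,0]-3)<3)&(L[:,1]>22)&(L[:,1]<80)&(abs(L[:,1]-48)>8)&(L[:,2]>232)&(L[:,2]<250)]
for lo,hi in [(22,30),(30,40),(56,65),(65,78)]:
    a=b[(b[:,1]>lo)&(b[:,1]<hi)]; print(lo,len(a),np.percentile(a[:,2],[50,80]).round(2) if len(a) else "", np.median(a[:,0]).round(2) if len(a) else "")
for z in (251.2,250.9,250.6):
    g=H+3.0*U;g[2]=z;ctrl.move_straight(g,rate=10);ctrl.pause(.2);s=st(f"{z}")
    if s["wrist_force"][2]+3.6>8: break
```

```text
22 284 [241.  241.5] 2.96
30 371 [241.06 241.58] 2.97
56 379 [240.97 241.58] 3.0
65 630 [240.84 241.49] 3.01
251.2 pos [621.2 194.3 251.7] w 15.37 F [-0.85 -1.56  5.3 ] Fu -0.41 M [-0.37  0.2   0.06] t 35.7
```

The bar is level (within 0.1°) and straight (u constant along it). I'll ease to zero net hand load, then release.

Run:
```python
from h import *
g=H+3.0*U;g[2]=251.6;ctrl.move_straight(g,rate=10);ctrl.pause(.2);st("pre-release")
ctrl.set_gripper(22);ctrl.pause(.2);st("open22")
ctrl.set_gripper(44);ctrl.pause(.2);st("open44")
g[2]=300;ctrl.move_straight(g,rate=50);g[2]=420;ctrl.move_straight(g,rate=150)
g=g-60*U;ctrl.move_straight(g,rate=150);ctrl.pause(.5);st("clear")
p,d,c=snap("wrist","w6")
L=((cloud(d,c)-[*(H[:2]),0])@np.array([U,V,[0,0,1]]).T).reshape(-1,3)
for lo,hi in [(-76,-56),(-40,-26),(26,40),(56,76)]:
    b=L[(abs(L[:,0]-3)<10)&(L[:,1]>lo)&(L[:,1]<hi)&(L[:,2]>225)&(L[:,2]<260)];print(lo,hi,len(b),np.median(b[:,0]).round(1),np.percentile(b[:,2],[50,85]).round(1))
```

```text
pre-release pos [621.1 194.3 251.7] w 14.75 F [ 0.32 -1.28  2.49] Fu 0.64 M [-0.36 -0.12  0.07] t 36.15
open22 pos [620.8 194.4 251.4] w 22.08 F [ 0.21 -0.21  0.37] Fu 0.26 M [ 0.02 -0.03 -0.01] t 36.59
open44 pos [620.9 194.3 251.6] w 43.61 F [ 0.7 -0.4  0.2] Fu 0.78 M [0.02 0.06 0.07] t 37.13
clear pos [563.2 209.8 419.9] w 43.97 F [-0.19  1.1  -0.42] Fu -0.47 M [0.01 0.05 0.03] t 40.25
-76 -56 1 6.8 [238.2 238.2]
-40 -26 107 2.2 [240.7 241.7]
26 40 147 2.4 [240.7 241.5]
56 76 241 2.4 [240.5 241.5]
```

View pics/w6.png

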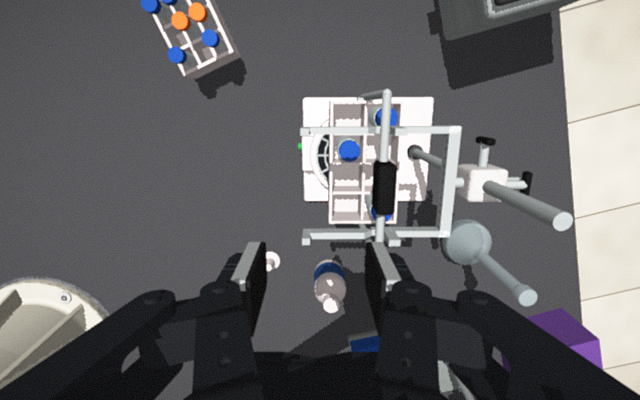

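w6: the basket hangs on both prongs, bar at (387,90)–(380,240) against the stops. Bar height is equal either side of the grip, all three blue-capped vials are in place, and nothing nearby has moved. Handing in.

```bash
python3 -c "
from h import *
st();ctrl.job_done()"
```

```text
pos [563.1 209.9 419.9] w 43.81 F [-0.34  0.64 -0.71] Fu -0.5 M [ 0.   -0.02 -0.01] t 40.3
the job is handed in; nothing more can be done
```

The basket is hanging on the drying fork with its bar home in both notches, and I handed the job in at 40.3 s.

- **Carry:** I pinched the basket by its black grip, lifted it off the drip fork and carried it level. It was not set down on the way.
- **Seating:** I lowered the bar over the drying fork's tips until it touched the prongs, at about 6 N. I then slid it back with a light touch. It dropped 8 mm into the notches and met the stops at about 8 N.
- **Release:** The fork had the full weight before I opened the jaws, and the hand has since backed clear.

**Last checks:**
- The bar was at the same height and the same distance along the fork on the stretches I could measure either side of the grip. The far end on the right could not be measured because it had almost no depth readings.
- All three vials were in their cells, and nothing in the last wrist-camera view looked disturbed. I did not compare every bystander's position before and after.
- **One disagreement:** before release, the wrist moment suggested the right prong was carrying most of the load. Depth showed the bar level within about 0.1°, and after release the bar was still level.

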